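# Load the torque gauge cassette and latch the hold-down bail

### The arm

A 7-joint arm with a two-finger parallel gripper is mounted at the origin on the work surface. World frame = base frame: x ahead of the robot, y to its left, z up, the work surface at z = 0. Lengths are in m, angles in rad, forces in N, time in s.
With the tool pointing down it reaches from about 0.425 to 0.925 m from the base axis. Payload 6.8 kg.
Tool frame: the origin (TCP) lies on the front face of the gripper's body, between the roots of the fingers; the fingertips stand 73 mm ahead of it and the grasp point (between the pads) lies 54 mm ahead of it (env.nose_length is the distance from the TCP to the fingertips, in m); z points along the fingers, y is the direction in which the jaws open and shut (so a half turn about z gives the same grasp; the last joint's range is limited). The gripper opens to 85 mm and grips with 20 to 120 N. Pads are 22 mm wide; open, the fingers measure 114 mm over their backs; the gripper's body (76 mm by 85 mm) begins 54 mm behind the grasp point. The pads swing forward as they close: fully open they stand 13 mm farther back than shut.
Start: joints at [-1.247, 0.477, 0.022, 1.555, -0.011, 1.109, -0.083], TCP at [0.282, 0.613, 0.304] pointing down, gripper open.
Joint ranges: [-2.96, 2.96], [-0.34, 2.1], [-1.41, 1.46], [0.24, 2.44], [-1.37, 4.51], [0.17, 1.92], [-2.96, 2.96]. Speed limits (rad/s): [2.39, 2.39, 3.14, 3.14, 3.14, 3.14, 3.14].

### API

Orientations are given as a unit quaternion [w, x, y, z].
In Python, from cell import env, kin, camera, calibration, job gives the robot as it stands. The module is installed in compiled form; this text tells all that it offers. Calls block until the motion is done:
- env.reach(position, orientation): joint-space move of the TCP to a pose.
- env.movel(position, velocity=0.15, rot=None, stop_force=None): straight line of the TCP; rot=None keeps the orientation; velocity is the mean speed in m/s. With stop_force (N) it stops when the force on the tool has changed by that much, and returns True; else False.
- env.goto_joints(angles): joint-space move.
- env.grip(opening, f_grip=None): finger opening in m; f_grip is the grip in N (None keeps the last); returns when the fingers have stopped.
- env.dwell(seconds).
- kin.inverse_kinematics(position, orientation): joint angles nearest the present ones, or None.
- env.get_state(): the state.
- camera(name): name is "side" or "top" or "wrist"; returns (picture, depth): 384x512x3 uint8, blue, green, red; 384x512 float32, m along the optical axis (not along the pixel's ray), 0 where there is no reading.
- calibration(name): a dict with "fx", "fy", "cx", "cy" (pixels), "k1" (the pictures are not rectified: a ray, as slopes to the right and down, at radius r is drawn at 1 + k1 r^2 times it, then the intrinsics apply), "rvec" (rotation vector, rad) and "tvec" (3), from world to camera coordinates, as OpenCV has them. Camera axes: x right, y down, z forward; pixel columns grow to the right and rows downward; lengths in m; the calibration is good to about 2 mm. A picture is of the moment at which its call begins: read the wrist's pose just before it. calibration takes no time and is no camera call; for the wrist camera it gives the pose at the moment of the call.
A pose or a line that the arm cannot do raises env.PlanningError and nothing moves.
- job.job_done(): hands the job in, once; it reports no verdict.
The state is a dict: "time": time; "qpos": joint angles; "joint_velocities": joint speeds; "joint_torque": joint torques, N m; "tcp_pos": TCP position; "orientation": TCP orientation; "force": force on the tool from outside, world axes, zero at the start; "torque": the same for the moment, N m; "opening": finger opening in m.
Only numpy, scipy, OpenCV 4.12 (cv2) and the standard library are available. Lean on these libraries where they do the work, as an engineer would, in place of code of your own. Each camera call takes 0.05 s, during which the arm holds its last target.

### The job

Take the yellow cassette-shaped torque gauge out of the rack, lay it dials up on the two reel spindles of the deck transport with its head edge towards the chrome guide posts, so that it sits fully down, and let go of it. Then swing the wire hold-down bail over it and press its red-gripped end down until both legs snap under the spring catches and stay there. Leave the other cassette, the rubber cone and the loose head bridge as they are.

Things in the scene. Friction and masses are not known exactly. Their poses are not given: they have to be found in the camera images.
- gauge: torque gauge in a cassette shell, 64 x 100 x 12 mm, about 120 g: yellow front with two ringed dials, plain black back. Origin: centre of the back face. x from the head edge (-x, black bar) to the back edge (+x), 64 mm; y along the 100 mm; z out of the dial face (shell z = 0 to 12 mm). It starts upright in a rack slot: +x down, +z level and roughly away from the robot.
- gauge_hub_left (a point): centre of the gauge's round 13 mm through hole at its x = +3, y = +21.25 mm, in the plane of the back face. To lay the gauge: pinch the 12 mm thickness from above (top 36 mm are clear of the rack), lean it on its bottom edge on free bench, back face below, let it down, then take it again across the 64 mm
- gauge_hub_right (a point): centre of the gauge's other 13 mm hub hole, at its x = +3, y = -21.25 mm, in the plane of the back face
- transport: matte black deck transport on its back on four standoffs, fixed. Origin: bench level under the middle of its 112 (x) x 160 (y) mm deck plate, whose top is 62 mm above the bench; z up, -x is the head side. A seated gauge has its origin 70 mm straight above this origin and the same axis directions, its underside on four rests. Sprung catches: x = +-27 to 48, y = -56 to -72 mm, 110 mm high
- spindle_left (a point): on the axis of the white reel spindle at transport x = +3, y = +21.25 mm, at the height of the rests, 70 mm above the bench. Spindles are 8 mm thick with cone tips 78.5 mm above the bench
- spindle_right (a point): the same on the other spindle, at transport x = +3, y = -21.25 mm
- guide_posts (a point): midpoint between the two chrome guide posts, at transport x = -40 mm, 84 mm above the bench (their tops). The posts, 11 mm across the caps, stand at transport y = +-43 mm; two rubber pinch rollers 11 mm thick stand at x = -48, y = +-28 mm, 76 mm high. Between them the deck is bare, with room for a finger
- bail (a joint): bail angle, rad: 0 = level over the gauge, home on its stop; grows as it lifts; starts at 1.75 to 2.05, leaning away past upright. The stiff hinge holds it where it is left (0.7 N at the grip moves it). At about 0.10 the legs meet the sprung noses of the catches; about 4 to 5 N down on the grip pushes them past, and below about 0.05 they are under the noses. Pressing on to 0 does no harm
- bail_hinge (a point): middle of the bail's hinge axis: transport x = 0, y = +66 mm, 88 mm above the bench; the axis runs along transport x, and from it the bail reaches towards transport -y when home
- bail_grip (a point): centre of the red grip on the bail's crossbar: round sleeve 12 mm thick, 36 mm long, along transport x, 158 mm from the hinge axis. Legs: 6 mm wires at transport x = +-27 mm with 11 mm rubber sleeves over the gauge. Home, the grip is at transport y = -92 mm, 88 mm above the bench, 36 mm clear of the gauge's end
- rack: wooden cassette rack, fixed, 106 (x) x 116 (y) mm, walls 31 mm high; origin at bench level under its middle. Two slots 14 mm wide along y at x = +30 and -30 mm, floor 6 mm above the bench: a cassette in it stands 70 mm above the bench, 48 mm clear of its neighbour. The bench between rack and transport is clear
- music_cassette: ordinary dark cassette with a paper label, 64 x 100 x 12 mm, loose in the other slot; same origin and axes as the gauge. Leave it there
- belt_cone: black ribbed rubber belt-stretching cone, 72 mm across the foot, 126 mm tall, loose; origin at the middle of its underside. Leave it alone
- head_bridge: tape head on its steel bridge plate, 30 x 76 x 18 mm, loose on the bench; origin at the middle of its underside. Leave it alone
Mind the look-alikes: they are no part of the job. Of the things like the transport, leave any that is purple; of the rest the larger one is meant. There is more than one size of the gauge; the one meant has the size given above.

How it is judged:
By the outcome, as a careful person would: the job done as asked, in the order asked, and still so for the second after the job is handed in, with the robot touching nothing.
It also fails if it takes over 66 s, if anything falls off the work surface, if the arm or the gripper's body presses on something with over 40 N, if the wrist force passes 120 N, or if a joint passes its speed limit or range.

## Working session

There is one attempt and no reset: what is moved stays moved. The work goes in short steps, each a Python script; the robot and the scene stay as the last script left them, time stands still between calls to the robot, and variables do not carry over. Pictures are saved under pics/ and viewed, and the job is handed in when it is done.

```bash
mkdir -p pics; ls; cat > h.py <<'E'
import numpy as np, cv2
from cell import env, kin, camera, calibration, job
def shot(name, fn=None):
    c=calibration(name); p,d=camera(name)
    if fn: cv2.imwrite('pics/'+fn,p)
    return p,d,c
def KD(c):
    return np.array([[c['fx'],0,c['cx']],[0,c['fy'],c['cy']],[0,0,1.]]),np.array([c['k1'],0,0,0,0.])
def ray(c,uv):
    K,D=KD(c); R,_=cv2.Rodrigues(np.array(c['rvec'],float)); t=np.array(c['tvec'],float).reshape(3)
    n=cv2.undistortPoints(np.array(uv,float).reshape(-1,1,2),K,D).reshape(-1,2)
    d=np.c_[n,np.ones(len(n))]@R   # R^T d
    return -R.T@t, d
def onplane(c,uv,z):
    o,d=ray(c,uv); s=(z-o[2])/d[:,2]; return o+d*s[:,None]
def cloud(c,d):
    v,u=np.mgrid[0:d.shape[0],0:d.shape[1]]
    o,r=ray(c,np.stack([u.ravel(),v.ravel()],1).astype(float))
    P=o+r*d.ravel()[:,None]; P[d.ravel()==0]=np.nan
    return P.reshape(d.shape+(3,))
def proj(c,P):
    K,D=KD(c); return cv2.projectPoints(np.array(P,float).reshape(-1,1,3),np.array(c['rvec'],float),np.array(c['tvec'],float),K,D)[0].reshape(-1,2)
E
python3 - <<'E'
from h import *
for n in ['side','top','wrist']:
    p,d,c=shot(n,n+'0.png'); print(n,{k:np.round(v,3) for k,v in c.items()}, -cv2.Rodrigues(np.array(c['rvec']))[0].T@np.array(c['tvec']), (d>0).mean())
    np.savez('pics/%s0.npz'%n,p=p,d=d,**c)
print(env.get_state())
E
```

```text
pics
side {'fx': np.float64(496.454), 'fy': np.float64(496.454), 'cx': np.float64(245.689), 'cy': np.float64(192.013), 'k1': np.float64(-0.152), 'rvec': array([ 2.117, -0.258,  0.134]), 'tvec': array([-0.541,  0.131,  1.083])} [ 0.32867649 -0.95357399  0.6820788 ] 0.9958597819010416
top {'fx': np.float64(351.197), 'fy': np.float64(351.197), 'cx': np.float64(255.662), 'cy': np.float64(193.601), 'k1': np.float64(-0.08), 'rvec': array([ 2.158, -2.184,  0.117]), 'tvec': array([-0.051,  0.571,  0.87 ])} [ 0.47840101 -0.05325679  0.92381078] 0.9960479736328125
wrist {'fx': np.float64(275.7), 'fy': np.float64(275.7), 'cx': np.float64(258.553), 'cy': np.float64(191.321), 'k1': np.float64(-0.019), 'rvec': array([-2.416, -1.547, -0.242]), 'tvec': array([-0.676, -0.04 ,  0.38 ])} [0.21196392 0.64667382 0.37356112] 0.9958292643229166
{'time': 0.15, 'qpos': array([-1.24706537,  0.47762874,  0.02238955,  1.55620115, -0.01149122,
        1.1093254 , -0.08310401]), 'joint_velocities': array([ 0.00076947, -0.00246199, -0.00174841, -0.00337538,  0.00096965,
       -0.00061564, -0.00128563]), 'joint_torque': array([ 2.34587533e-03, -5.96927190e+01,  1.61001507e+00, -2.81488216e+01,
        1.26500818e-02,  6.57137891e-03, -1.24399102e-05]), 'tcp_pos': array([0.28238688, 0.61270499, 0.30314721]), 'orientation': array([-9.02853457e-05,  2.14251536e-01,  9.76778258e-01, -7.11247443e-04]), 'force': array([-0.25194852, -0.07577166,  0.14208647]), 'torque': array([-0.0102897 , -0.03959483, -0.03644546]), 'opening': 0.08509070073192315}
```

View pics/side0.png

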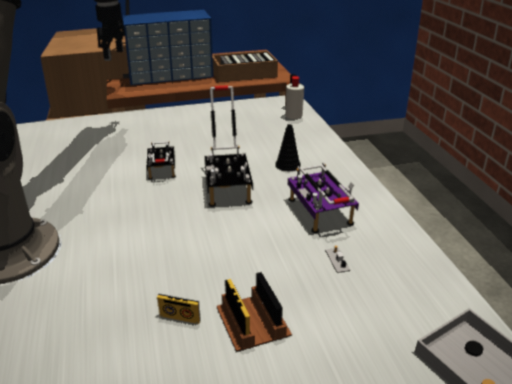

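View pics/top0.png

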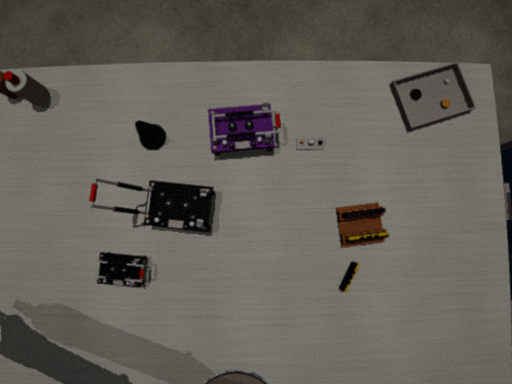

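View pics/wrist0.png

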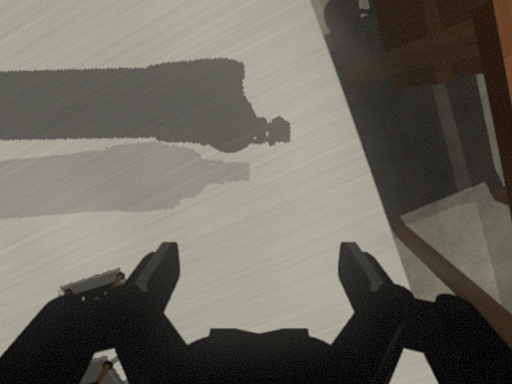

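```bash
python3 - <<'E'
from h import *
t=np.load('pics/top0.npz'); s=np.load('pics/side0.npz')
def crop(z,a,f,k=4):
    x0,y0,x1,y1=a; cv2.imwrite('pics/'+f,cv2.resize(z['p'][y0:y1,x0:x1],None,fx=k,fy=k,interpolation=cv2.INTER_CUBIC))
crop(t,(80,160,240,300),'c_tr.png',5); crop(t,(320,190,420,300),'c_rk.png',5); crop(s,(140,80,370,240),'s_tr.png',3); crop(s,(140,250,370,360),'s_rk.png',3)
# world map
C=cloud({k:t[k] for k in ['fx','fy','cx','cy','k1','rvec','tvec']},t['d'])
for n,u,v in [('tr',181,206),('small',123,270),('rackgauge',366,237),('rackmusic',362,213),('othergauge',349,277),('grip',94,192),('cone',140,126),('bench',280,250)]: print(n,C[v,u].round(3))
E
```

```text
tr [0.539 0.126 0.065]
small [0.382 0.272 0.055]
rackgauge [ 0.457 -0.326  0.07 ]
rackmusic [ 0.516 -0.318  0.069]
othergauge [ 0.359 -0.287  0.048]
grip [0.557 0.269 0.231]
cone [0.725 0.214 0.121]
bench [ 0.425 -0.12  -0.002]
```

View pics/c_tr.png

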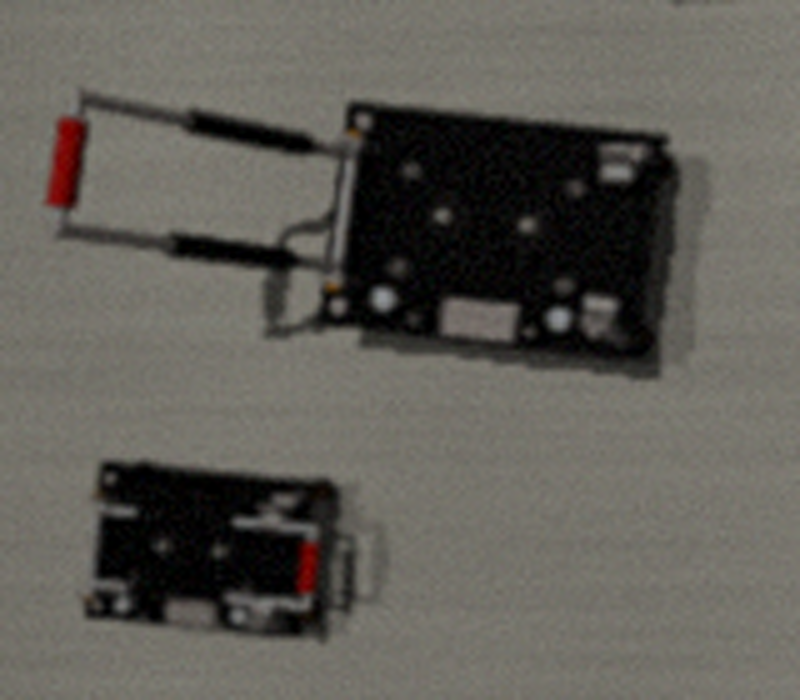

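View pics/c_rk.png

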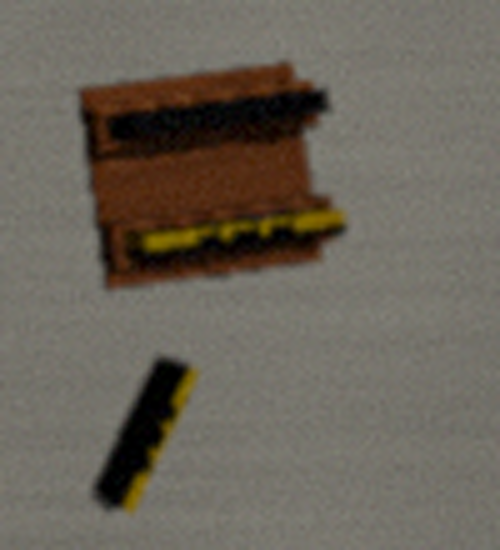

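View pics/s_tr.png

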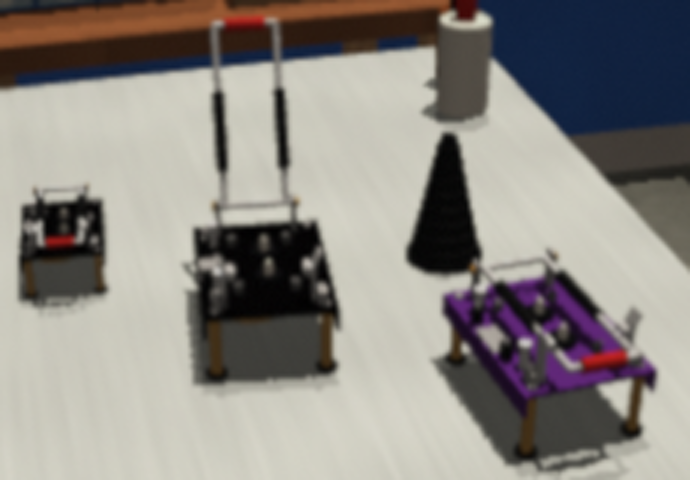

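View pics/s_rk.png

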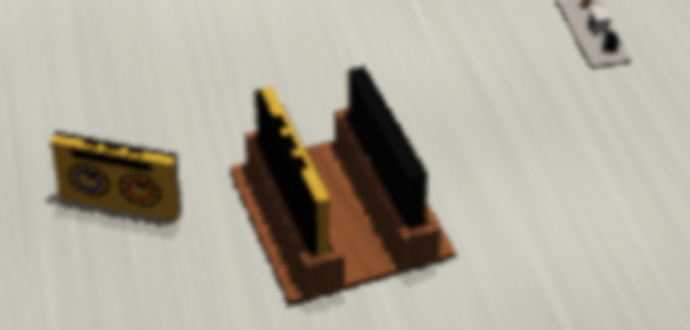

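Top view: gauge candidates are the one in the rack (366,237) and a smaller one standing loose on the bench (349,277). The rack one is meant, because it is 70 mm tall in its slot and the loose one tops out at 48 mm. Transport candidates are purple (243,130), which is excluded, black large (181,206) and black small (123,270). I take the larger black one, with its bail raised and its chrome posts on the robot side.

```bash
python3 - <<'E'
from h import *
t=np.load('pics/top0.npz'); c={k:t[k] for k in ['fx','fy','cx','cy','k1','rvec','tvec']}
p=t['p'];C=cloud(c,t['d'])
hsv=cv2.cvtColor(p,cv2.COLOR_BGR2HSV)
# gauge and rack from top
roi=np.zeros(p.shape[:2],bool); roi[195:255,325:400]=1
m=roi&(C[...,2]>0.058)
n,l,s,ce=cv2.connectedComponentsWithStats(m.astype(np.uint8))
for i in range(1,n):
    if s[i,4]<20: continue
    q=C[l==i]; r=cv2.minAreaRect((onplane(c,np.argwhere(l==i)[:,::-1],0.07)[:,:2]*1000).astype(np.float32)); print('cass',s[i,4],q.mean(0).round(4),r)
ym=roi&cv2.inRange(hsv,(20,120,60),(35,255,255)).astype(bool)
print('yellow',onplane(c,np.argwhere(ym)[:,::-1],.07).mean(0), ym.sum())
# transport deck
roi[:]=0; roi[170:240,140:222]=1
m=(roi&(C[...,2]>0.045)&(C[...,2]<0.075)).astype(np.uint8)
m=cv2.morphologyEx(m,cv2.MORPH_OPEN,np.ones((3,3)))
r=cv2.minAreaRect((onplane(c,np.argwhere(m>0)[:,::-1],0.062)[:,:2]*1000).astype(np.float32)); print('deck',r)
rm=cv2.inRange(hsv,(0,150,90),(6,255,255)); rm[:170]=0;rm[240:]=0; rm[:,130:]=0
print('grip C',np.nanmedian(C[rm>0],0),(rm>0).sum(), np.argwhere(rm>0).mean(0))
cw=calibration('wrist'); st=env.get_state()
from scipy.spatial.transform import Rotation as Ro
q=st['orientation']; Rt=Ro.from_quat(q,scalar_first=True).as_matrix()
Rc=cv2.Rodrigues(np.array(cw['rvec']))[0]; oc=-Rc.T@np.array(cw['tvec'])
print('cam in tool',Rt.T@(oc-st['tcp_pos']), '\n',(Rt.T@Rc.T).round(3)); print(Rt.round(3))
E
```

```text
cass 202 [ 0.518  -0.3277  0.0683] ((518.0531005859375, -326.9912414550781), (12.37295150756836, 100.00140380859375), 6.327393531799316)
cass 215 [ 0.4578 -0.3323  0.0681] ((457.9666442871094, -330.9893493652344), (12.967684745788574, 100.40367126464844), 5.841240882873535)
yellow [ 0.46119542 -0.33061632  0.07      ] 126
deck ((540.6778564453125, 134.60565185546875), (159.09689331054688, 112.38382720947266), 83.25064086914062)
grip C [0.55700161 0.27173914 0.23290009] 51 [191.76470588  92.21568627]
cam in tool [ 0.07816658  0.00132488 -0.07055595] 
 [[ 0.    -0.952 -0.307]
 [ 1.    -0.     0.   ]
 [-0.    -0.307  0.952]]
[[-0.908  0.419 -0.   ]
 [ 0.419  0.908 -0.001]
 [-0.    -0.001 -1.   ]]
```

```bash
cat >> h.py <<'E'
from scipy.spatial.transform import Rotation as Ro
def ori(yaw, tilt=0., sgn=1):
    """tool down, tool y along gauge x (horizontal dir 'yaw'); tilt turns fingers from down toward forward dir."""
    f=np.array([np.cos(yaw),np.sin(yaw),0]); up=np.array([0,0,1.])
    z=-up*np.cos(tilt)+f*np.sin(tilt)
    y=sgn*(f*np.cos(tilt)+up*np.sin(tilt))
    x=np.cross(y,z)
    return Ro.from_matrix(np.c_[x,y,z]).as_quat(scalar_first=True)
E
python3 - <<'E'
from h import *
for s in (1,-1):
    print('s',s)
    for nm,p,o in [('rack',[.458,-.331,.123],ori(.105,0,s)),('rackhi',[.458,-.331,.25],ori(.105,0,s)),
      ('lay60',[.5,-.12,.06],ori(0,np.radians(60),s)),('lay60far',[.58,-.12,.06],ori(0,np.radians(60),s)),('lay45',[.55,-.12,.1],ori(0,np.radians(45),s)),('lay60near',[.44,-.12,.06],ori(0,np.radians(60),s)),
      ('tr',[.54,.135,.14],ori(-.118,0,s)),('trhi',[.54,.135,.3],ori(-.118,0,s)),('grip0',[.557,.27,.3],ori(-.118,0,s)),('gripturn',[.557,.27,.3],ori(-.118+np.pi/2,0,s)),('gripturnhome',[.53,.04,.15],ori(-.118+np.pi/2,0,s))]:
        q=kin.inverse_kinematics(p,o); print(nm,None if q is None else np.round(q,2))
E
```

```text
s 1
rack [ 0.13  0.59  0.5   1.98 -0.44  0.68  1.02]
rackhi [-0.13  0.47  0.85  1.92 -0.43  0.95  1.04]
lay60 None
lay60far [ 1.17  1.34 -1.21  2.31  2.85  0.99 -1.76]
lay45 [ 1.11  0.97 -1.19  2.32  2.38  0.75 -1.76]
lay60near None
tr [-0.69  0.53  0.43  1.99 -0.34  0.68 -0.16]
trhi [-0.77  0.31  0.51  1.87 -0.18  1.   -0.3 ]
grip0 [-0.86  0.41  0.41  1.72 -0.18  1.05 -0.51]
gripturn [-0.62  0.39  0.09  1.71 -0.04  1.05  0.94]
gripturnhome [-0.36  0.46  0.2   2.04 -0.15  0.66  1.4 ]
s -1
rack [ 1.37  0.94 -1.24  1.9   1.01  1.12  2.95]
rackhi [-0.34  0.72  1.28  1.93 -0.78  1.11 -1.77]
lay60 None
lay60far [ 0.41  0.82 -0.29  2.35  3.23  1.03  0.24]
lay45 [ 0.41  0.58 -0.3   2.36  3.13  0.55  0.24]
lay60near None
tr [-0.2   0.5  -0.2   1.96  0.15  0.69  2.53]
trhi [-0.3   0.29 -0.07  1.84  0.02  1.01  2.64]
grip0 [-0.4   0.4  -0.21  1.69  0.09  1.06  2.39]
gripturn [-1.07  0.46  0.71  1.74 -0.34  1.07 -1.94]
gripturnhome [-0.7   0.53  0.65  2.06 -0.49  0.71 -1.42]
```

```bash
python3 - <<'E'
from h import *
t=np.load('pics/top0.npz'); c={k:t[k] for k in ['fx','fy','cx','cy','k1','rvec','tvec']};C=cloud(c,t['d'])
m=(C[...,2]>0.012)&(C[...,0]>0.3)
n,l,s,ce=cv2.connectedComponentsWithStats(m.astype(np.uint8))
for i in range(1,n):
    if s[i,4]>40:
        q=C[l==i]; print(s[i,:4],q.min(0).round(3),q.max(0).round(3))
lo=np.array([-2.96,-.34,-1.41,.24,-1.37,.17,-2.96]);hi=np.array([2.96,2.1,1.46,2.44,4.51,1.92,2.96])
R=[]
for ang in (55,62):
  for psi in np.radians([-60,-40,-20,0,20,40,60]):
    for x in (.5,.55,.6,.65):
      for y in (-.18,-.12,-.06):
        th=np.radians(ang); f=np.array([np.cos(psi),np.sin(psi),0])
        B=np.array([x,y,0]); T=B-0.115*(f*np.sin(th)-np.array([0,0,1])*np.cos(th))
        for sg in (1,-1):
          q=kin.inverse_kinematics(T,ori(psi,th,sg))
          if q is not None: R.append((min(np.min(q-lo),np.min(hi-q)),ang,round(np.degrees(psi)),x,y,sg,np.round(q,2)))
R.sort(key=lambda r:-r[0])
for r in R[:25]: print(r)
print(len(R))
E
```

```text
[390  62  86  68] [ 0.744 -0.666  0.012] [ 0.934 -0.433  0.033]
[ 0 70 47 35] [0.828 0.518 0.012] [0.899 0.638 0.143]
[442  99   9   9] [ 0.807 -0.6    0.012] [ 0.831 -0.576  0.018]
[208 103  73  50] [ 0.676 -0.12   0.013] [0.798 0.061 0.111]
[135 120  29  28] [0.699 0.187 0.012] [0.76  0.249 0.127]
[ 89 178 125  54] [0.477 0.05  0.015] [0.605 0.279 0.236]
[338 206  48  15] [ 0.5   -0.386  0.013] [ 0.535 -0.27   0.073]
[341 229  48  15] [ 0.441 -0.392  0.012] [ 0.475 -0.277  0.072]
[ 96 252  49  36] [0.338 0.218 0.014] [0.426 0.344 0.077]
[339 261  21  32] [ 0.322 -0.313  0.012] [ 0.395 -0.269  0.053]
(np.float64(0.6450415749486472), 55, 60, 0.6, -0.18, 1, array([ 1.1 ,  0.96, -0.58,  1.77, -0.68,  0.82,  2.29]))
(np.float64(0.6324889489169778), 62, 60, 0.65, -0.18, 1, array([ 1.07,  1.06, -0.58,  1.65, -0.74,  0.9 ,  2.32]))
(np.float64(0.5823615773466388), 55, 60, 0.55, -0.18, 1, array([ 1.17,  0.93, -0.58,  1.86, -0.68,  0.81,  2.35]))
(np.float64(0.5770550456180601), 62, 60, 0.6, -0.18, 1, array([ 1.13,  1.04, -0.58,  1.74, -0.74,  0.89,  2.38]))
(np.float64(0.5387185089290397), 
[... 1695 characters left out ...]

(np.float64(0.3442764767725417), 55, -60, 0.65, -0.12, -1, array([-0.73,  0.86,  0.43,  2.1 ,  1.37,  0.65,  0.34]))
(np.float64(0.33964099926923597), 62, 60, 0.5, -0.06, 1, array([ 1.3 ,  1.04, -0.78,  2.1 , -0.75,  0.6 ,  2.49]))
(np.float64(0.31350650614761055), 62, 40, 0.55, -0.18, 1, array([ 1.41,  1.04, -0.77,  2.07, -1.06,  0.51,  2.64]))
(np.float64(0.3117618242743614), 55, -60, 0.65, -0.18, -1, array([-0.66,  0.87,  0.48,  2.13,  1.54,  0.59,  0.24]))
(np.float64(0.3103944058687067), 62, -60, 0.65, -0.18, -1, array([-0.72,  0.96,  0.48,  2.13,  1.57,  0.69,  0.11]))
(np.float64(0.3096573433380865), 55, 60, 0.5, -0.06, 1, array([ 1.25,  0.94, -0.78,  2.13, -0.73,  0.53,  2.4 ]))
226
```

```bash
python3 - <<'E'
from h import *
env.movel([.2824,.6127,.40],velocity=.25); print(env.get_state()['time'])
q=kin.inverse_kinematics([.458,-.331,.30],ori(.105)); print(np.round(q,2))
env.reach([.458,-.331,.30],ori(.105)); print(env.get_state()['time'])
env.grip(.04); 
s=env.get_state(); print(s['time'],s['tcp_pos'],s['opening'],s['qpos'].round(2),s['force'])
p,d,c=shot('wrist','w1.png'); np.savez('pics/w1.npz',p=p,d=d,**c)
E
```

```text
0.6833
[-0.13  0.39  0.84  1.87 -0.34  1.03  0.95]
4.05
4.5583 [ 0.45799013 -0.33100887  0.30001656] 0.03994266486564449 [-0.13  0.39  0.84  1.87 -0.34  1.03  0.95] [ 0.49169439  0.7037611  -0.29137287]
```

View pics/w1.png

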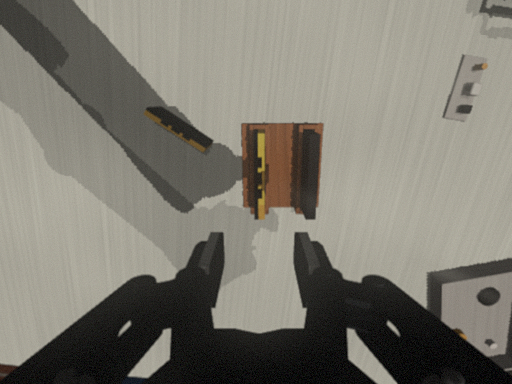

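The wrist view shows the gauge in the left slot, running from about (260,130) to (262,218), centred between the fingers. The music cassette is at (309,175) and the small gauge at (178,128).

```bash
python3 - <<'E'
from h import *
t=np.load('pics/w1.npz'); c={k:t[k] for k in ['fx','fy','cx','cy','k1','rvec','tvec']};C=cloud(c,t['d'])
m=(C[...,2]>0.06)&(C[...,2]<.075); m[:110]=0;m[222:]=0;m[:,:240]=0;m[:,285:]=0
r=cv2.minAreaRect((onplane(c,np.argwhere(m)[:,::-1],0.07)[:,:2]*1000).astype(np.float32)); print(r, C[m].mean(0))
# head bridge
m=(C[...,2]>0.01); m[:50]=0;m[125:]=0;m[:,:440]=0;m[:,492:]=0
print(C[m].min(0),C[m].max(0))
E
```

```text
((459.5724792480469, -331.8462829589844), (11.718755722045898, 101.21817016601562), 6.355523109436035) [ 0.45964659 -0.330098    0.07072629]
[ 0.70430084 -0.23569692  0.01002697] [ 0.71762199 -0.17724577  0.02146359]
```

```bash
python3 - <<'E'
from h import *
o=ori(.110)
print(env.movel([.459,-.3315,.145],velocity=.25,rot=o))
print(env.movel([.459,-.3315,.121],velocity=.08,rot=o,stop_force=8))
env.grip(.0,f_grip=50); s=env.get_state(); print(s['time'],s['opening'],s['force'],s['tcp_pos'])
env.movel([.459,-.3315,.23],velocity=.15,rot=o)
s=env.get_state(); print(s['time'],s['opening'],s['force'],s['qpos'].round(2))
lo=np.array([-2.96,-.34,-1.41,.24,-1.37,.17,-2.96]);hi=np.array([2.96,2.1,1.46,2.44,4.51,1.92,2.96])
R=[]
for ang in (60,):
  for psi in np.radians([20,30,40,50,60]):
    for x in (.52,.56,.6,.64):
      for y in (-.08,-.03):
        th=np.radians(ang); f=np.array([np.cos(psi),np.sin(psi),0])
        B=np.array([x,y,0]); T=B-0.118*(f*np.sin(th)-np.array([0,0,1])*np.cos(th))
        for sg in (1,):
          q=kin.inverse_kinematics(T,ori(psi,th,sg)); T2=T+[0,0,.12]; q2=kin.inverse_kinematics(T2,ori(psi,th,sg))
          if q is not None: R.append((round(min(np.min(q-lo),np.min(hi-q)),2),ang,round(np.degrees(psi)),x,y,sg,np.round(q,2),None if q2 is None else np.round(q2,2)))
R.sort(key=lambda r:-r[0])
for r in R[:20]: print(r)
p,d,c=shot('side','s2.png')
E
```

```text
False
False
6.1833 0.011036561801232506 [-0.13350142 -0.28661581  2.17072413] [ 0.45924209 -0.33174419  0.12139768]
7.0583 0.010860322118750352 [ 0.31996828 -0.60503871 -1.25667651] [-0.07  0.48  0.78  1.93 -0.43  0.9   1.03]
(np.float64(0.38), 60, 60, 0.56, -0.03, 1, array([ 1.16,  1.01, -0.78,  2.05, -0.85,  0.55,  2.48]), array([ 0.46,  0.6 ,  0.1 ,  2.12, -1.35,  1.15,  2.68]))
(np.float64(0.38), 60, 60, 0.6, -0.03, 1, array([ 1.1 ,  1.03, -0.78,  1.98, -0.83,  0.55,  2.41]), array([ 0.46,  0.63,  0.05,  2.04, -1.35,  1.12,  2.61]))
(np.float64(0.31), 60, 50, 0.6, -0.08, 1, array([ 1.19,  1.01, -0.77,  2.04, -1.04,  0.48,  2.57]), array([ 1.04,  0.67, -0.58,  2.07, -1.19,  0.75,  2.48]))
(np.float64(0.31), 60, 50, 0.64, -0.08, 1, array([ 1.13,  1.03, -0.77,  1.97, -1.01,  0.48,  2.5 ]), array([ 0.98,  0.71, -0.58,  2.  , -1.18,  0.73,  2.42]))
(np.float64(0.2), 60, 40, 0.64, -0.08, 1, array([-0.14,  1.14,  0.84,  2.17,  4.21,  1.69,  2.76]), array([ 1.25,  0.81, -0.96,  2.11, -1.24,  0.38,  2.45]))
(np.float64(0.2), 60, 40, 0.64, -0.03, 1, array([-0.25,  1.14,  0.84,  2.24,  4.13
[... 1543 characters left out ...]
1, array([ 1.25,  1.35, -1.2 ,  2.34,  2.91,  0.65, -1.58]), array([ 1.2 ,  0.85, -1.19,  2.37,  3.06,  0.48, -2.16]))
(np.float64(0.1), 60, 60, 0.64, -0.08, 1, array([ 0.65,  0.9 , -0.14,  1.86, -1.27,  1.  ,  2.67]), array([ 0.52,  0.69,  0.03,  1.89, -1.27,  1.16,  2.52]))
(np.float64(0.09), 60, 50, 0.52, -0.03, 1, array([ 1.39,  1.11, -0.97,  2.24, -0.94,  0.26,  2.57]), array([ 1.23,  0.65, -0.78,  2.27, -1.25,  0.64,  2.6 ]))
(np.float64(0.08), 60, 40, 0.52, -0.03, 1, array([ 1.27,  1.  , -0.81,  2.36,  4.34,  0.41, -2.84]), None)
(np.float64(0.08), 60, 60, 0.6, -0.08, 1, array([ 0.66,  0.87, -0.11,  1.94, -1.29,  1.02,  2.75]), array([ 0.52,  0.66,  0.07,  1.97, -1.28,  1.18,  2.59]))
```

View pics/s2.png

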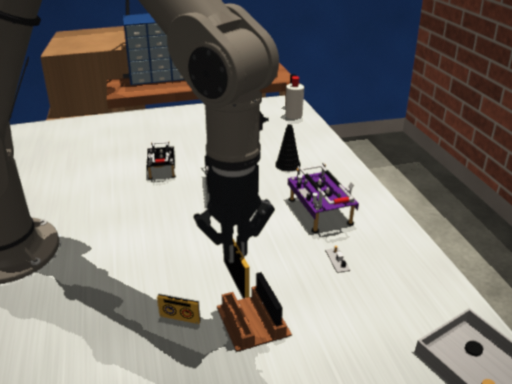

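Side view: the gauge is held and clear of the rack, at (238,268). Next I tilt it in the air and lower its bottom edge onto the free bench.

```bash
python3 - <<'E'
from h import *
th=np.radians(60); psi=np.radians(60); f=np.array([np.cos(psi),np.sin(psi),0]); o=ori(psi,th)
ax=f*np.sin(th)-np.array([0,0,1])*np.cos(th)
B=np.array([.60,-.03,0]); T=B-.1154*ax-np.array([0,0,0])
# half thickness: back-face bottom corner is 6mm lower-perp
T=T+np.array([0,0,.006*np.sin(th)])
q=kin.inverse_kinematics(T+[0,0,.10],o); print(np.round(q,2))
env.reach(T+[0,0,.10],o); s=env.get_state(); print(s['time'],s['qpos'].round(2),s['force'])
print(env.movel(T+[0,0,.015],velocity=.15))
env.dwell(.2); shot('side','s3.png')
print(env.movel(T-[0,0,.006],velocity=.03,stop_force=3)); s=env.get_state(); print(s['time'],s['qpos'].round(2),s['force'],s['tcp_pos']-T)
shot('side','s4.png');shot('wrist','w4.png')
E
```

```text
[ 0.49  0.66  0.01  2.04 -1.36  1.1   2.64]
8.5333 [ 0.49  0.66  0.01  2.04 -1.36  1.1   2.64] [-0.36726458 -0.70192482 -1.72034415]
False
True
10.0333 [ 0.64  0.85 -0.19  2.01 -1.36  0.94  2.79] [-0.40017529 -2.00757168  4.06110572] [-2.44557678e-06  2.57730035e-05 -2.98487995e-04]
```

View pics/s4.png

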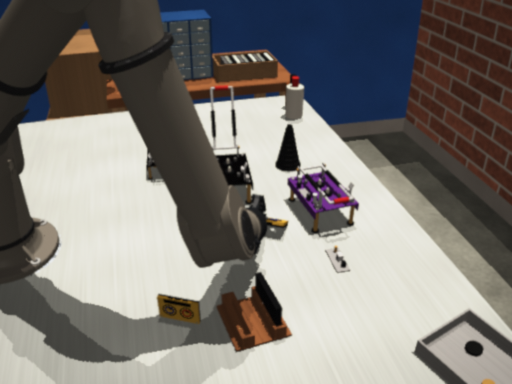

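View pics/w4.png

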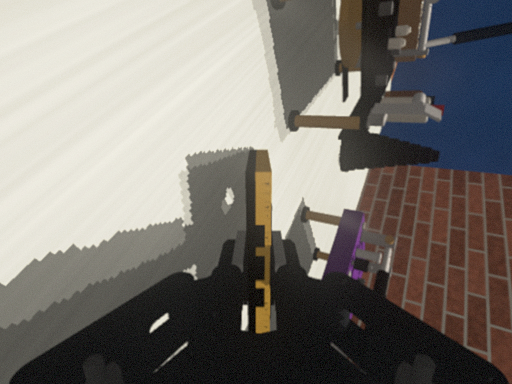

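Contact came at the expected height, and the wrist view shows the gauge tilted with its yellow face up. I release it and slide back.

```bash
python3 - <<'E'
from h import *
th=np.radians(60); psi=np.radians(60); f=np.array([np.cos(psi),np.sin(psi),0])
ax=f*np.sin(th)-np.array([0,0,1])*np.cos(th)
env.grip(.018); s=env.get_state(); print(s['time'],s['force'],s['opening'])
P=np.array(s['tcp_pos'])
env.movel(P-.05*ax,velocity=.2); s=env.get_state(); print(s['time'],s['force'])
env.movel(P-.05*ax+[0,0,.16],velocity=.25); s=env.get_state(); print(s['time'],s['force'])
shot('side','s5.png');p,d,c=shot('top','t5.png'); np.savez('pics/t5.npz',p=p,d=d,**c)
E
```

```text
10.375 [ 0.4347024  -0.30970231  0.00064454] 0.01776061303136575
10.775 [0.3083508  0.82567268 0.86826534]
11.5667 [ 0.45618688 -0.24075704 -0.73825986]
```

View pics/s5.png

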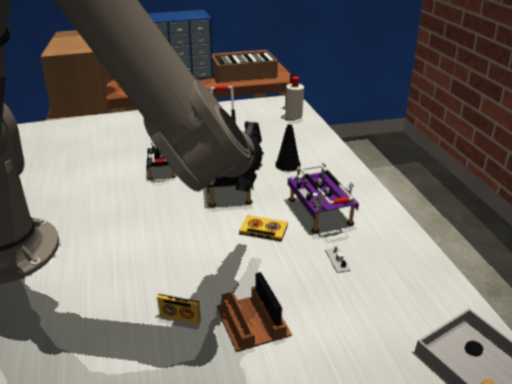

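View pics/t5.png

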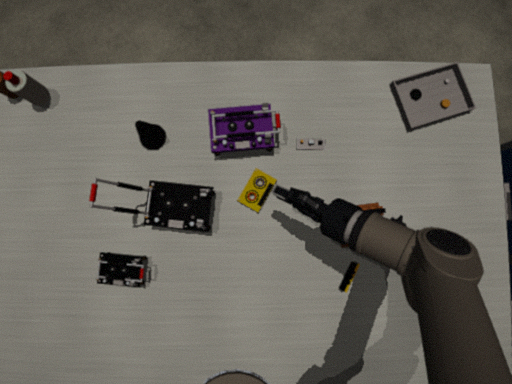

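The gauge lies flat with dials up at (258,190) in the top view. Now I measure it with the wrist camera, from straight above.

```bash
cat >> h.py <<'E'
def gpose(p,c,d,z=.012,roi=None,pr=True):
    """gauge from yellow+black outline at top face height"""
    C=cloud(c,d); hsv=cv2.cvtColor(p,cv2.COLOR_BGR2HSV)
    y=cv2.inRange(hsv,(18,110,50),(36,255,255))
    y=cv2.morphologyEx(y,cv2.MORPH_CLOSE,np.ones((15,15)))
    if roi is not None:
        m=np.zeros_like(y); m[roi[1]:roi[3],roi[0]:roi[2]]=255; y&=m
    n,l,s,_=cv2.connectedComponentsWithStats(y); i=1+np.argmax(s[1:,4])
    cnt=max(cv2.findContours((l==i).astype(np.uint8),cv2.RETR_EXTERNAL,cv2.CHAIN_APPROX_NONE)[0],key=len).reshape(-1,2)
    P=onplane(c,cnt,z)[:,:2]*1000
    return cv2.minAreaRect(P.astype(np.float32)),l==i,C
E
python3 - <<'E'
from h import *
t=np.load('pics/t5.npz'); c={k:t[k] for k in ['fx','fy','cx','cy','k1','rvec','tvec']}
r,m,C=gpose(t['p'],c,t['d'],.012,(220,160,290,220)); print(r,np.nanmedian(C[m],0))
ctr=np.array(r[0])/1000
psi=np.radians(60)
for s in (1,-1):
  print(kin.inverse_kinematics([ctr[0],ctr[1],.25],ori(psi,0,s)))
env.reach([ctr[0],ctr[1],.25],ori(psi)); print(env.get_state()['time'])
env.grip(.085); s=env.get_state(); print(s['time'],s['qpos'].round(2),s['force'])
p,d,c=shot('wrist','w6.png'); np.savez('pics/w6.npz',p=p,d=d,**c)
r,m,C=gpose(p,c,d,.012); print(r,np.nanmedian(C[m],0))
E
```

```text
((582.622314453125, -60.805328369140625), (64.50376892089844, 100.42986297607422), 59.897789001464844) [ 0.58240652 -0.0598499   0.01073708]
[-0.05873839  0.38760259  0.07177167  1.83212485 -0.03399553  0.92304455
  1.07544071]
[-0.82823606  0.76471242  1.27383969  1.87820954 -0.81300077  1.14677099
 -1.34278271]
12.9
13.5583 [-0.06  0.39  0.07  1.83 -0.03  0.92  1.08] [-0.00381797  0.03381488  0.04401461]
((584.0798950195312, -59.71851348876953), (63.74810028076172, 98.6011734008789), 59.87632751464844) [ 0.58114668 -0.05830044  0.01284504]
```

View pics/w6.png

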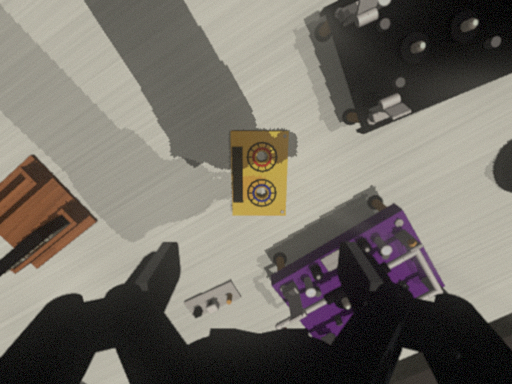

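In the wrist view the head bar is at (237,175), on the -f side (f is the tool's forward direction), and the hubs are at (262,157) and (261,192). The outline measures 64 x 99 mm. Before grasping, I view the transport from the same relative pose so the calibration bias cancels.

```bash
python3 - <<'E'
from h import *
env.reach([.5407,.1346,.32],ori(-.118)); s=env.get_state(); print(s['time'],s['qpos'].round(2))
env.dwell(.15)
p,d,c=shot('wrist','w7.png'); np.savez('pics/w7.npz',p=p,d=d,**c)
cv2.imwrite('pics/w7c.png',cv2.resize(p[90:290,140:400],None,fx=3,fy=3,interpolation=cv2.INTER_CUBIC))
E
```

```text
14.9333 [-0.55  0.27  0.24  1.84 -0.07  1.05 -0.4 ]
```

View pics/w7c.png

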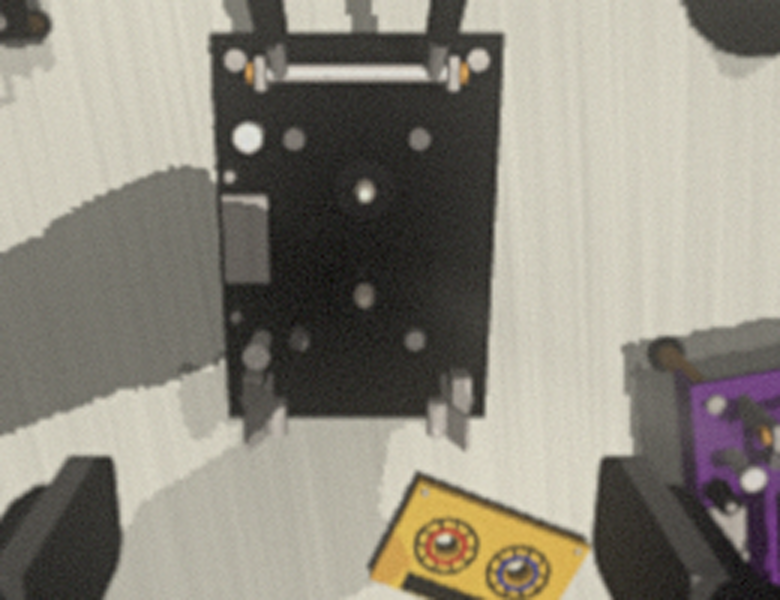

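Transport view in crop pixels: spindles (366,190) and (364,294), posts (248,137) and (257,354), catches (262,400) and (452,400). Head side is on the left.

```bash
python3 - <<'E'
from h import *
t=np.load('pics/w7.npz'); c={k:t[k] for k in ['fx','fy','cx','cy','k1','rvec','tvec']};p=t['p']
g=cv2.cvtColor(p,cv2.COLOR_BGR2GRAY)
big=cv2.resize(g[90:290,140:400],None,fx=3,fy=3,interpolation=cv2.INTER_CUBIC)
def blob(x,y,w,thr):
    s=big[y-w:y+w,x-w:x+w]; m=(s>thr).astype(np.uint8)
    n,l,st,ce=cv2.connectedComponentsWithStats(m); i=1+np.argmax(st[1:,4])
    u=np.array([x-w+ce[i][0],y-w+ce[i][1]]); return (u+.5)/3-.5+[140,90], st[i]
yaw=-.118
def loc(P,o,yaw): 
    d=P[:2]-o; return np.array([d[0]*np.cos(yaw)+d[1]*np.sin(yaw),-d[0]*np.sin(yaw)+d[1]*np.cos(yaw)])*1000
o=np.array([.5407,.1346])
for n,x,y,z,th in [('spL',366,190,.0765,100),('spR',364,294,.0765,90),('postL',248,137,.084,150),('r1',294,138,.070,70),('r2',419,138,.070,70),('r3',300,340,.070,60),('r4',414,340,.070,70),('postR',257,354,.084,110),('screwL',235,61,.062,150),('screwR',478,61,.062,150)]:
    uv,st=blob(x,y,16,th); P=onplane(c,uv,z)[0]; print(n,uv.round(1),st[2:],loc(P,o,yaw).round(1),P.round(4))
# deck outline
C=cloud(c,t['d']); m=((C[...,2]>.05)&(C[...,2]<.067)&(np.linalg.norm(C[...,:2]-o,axis=2)<.12)).astype(np.uint8)
m=cv2.morphologyEx(m,cv2.MORPH_OPEN,np.ones((3,3)))
P=onplane(c,np.argwhere(m>0)[:,::-1],.062)[:,:2]*1000
print(cv2.minAreaRect(P.astype(np.float32)), np.nanmedian(C[m>0][:,2]))
E
```

```text
spL [261.4 153.5] [ 18  22 303] [ 4.4 23.4] [0.5479 0.1573 0.0765]
spR [261.  188.4] [ 15  21 239] [  4.1 -18.4] [0.5426 0.1158 0.0765]
postL [222.2 135.4] [ 28  30 649] [-38.7  44.7] [0.5075 0.1836 0.084 ]
r1 [237.6 135.9] [ 22  24 421] [-22.9  42.6] [0.523  0.1796 0.07  ]
r2 [279.5 135.9] [ 23  24 418] [25.2 42.6] [0.5707 0.1739 0.07  ]
r3 [239.6 203.4] [ 18  19 242] [-22.3 -39.7] [0.5139 0.0978 0.07  ]
r4 [277.9 203.1] [ 20  22 340] [ 25.1 -39.5] [0.561  0.0924 0.07  ]
postR [224.9 208.6] [ 24  23 383] [-39.  -41.1] [0.4972 0.0983 0.084 ]
screwL [217.9 109.6] [ 19  20 295] [-45.2  71.5] [0.5042 0.211  0.062 ]
screwR [299.  109.5] [ 21  21 327] [47.5 71.5] [0.5963 0.2001 0.062 ]
((541.8762817382812, 135.67922973632812), (159.4434356689453, 111.97528839111328), 83.14862060546875) 0.06266360723383813
```

Top and wrist views give the same gauge-to-transport displacement, (-42, 195.4) mm, to within 0.3 mm. I use the mean of the two for absolute positions.

```bash
python3 - <<'E'
from h import *
G=np.array([.58335,-.06025]); o=ori(np.radians(59.9))
env.reach([*G,.17],o); print(env.get_state()['time'])
env.grip(.076)
print(env.movel([*G,.085],velocity=.2), env.movel([*G,.069],velocity=.05,stop_force=5))
s=env.get_state(); print(s['time'],s['tcp_pos'],s['force'])
env.grip(.05,f_grip=40); s=env.get_state(); print(s['time'],s['opening'],s['force'],s['torque'])
env.movel([*G,.25],velocity=.25); s=env.get_state(); print(s['time'],s['opening'],s['force'])
shot('side','s8.png'); shot('wrist','w8.png')
E
```

```text
16.475
False False
17.775 [ 0.58322836 -0.06027056  0.06888532] [0.2536778  0.44830934 0.52407831]
18.0417 0.06256540758217208 [-0.64370695  0.93561851  4.08580852] [-0.07132466  0.25023547  0.0132336 ]
18.9167 0.06267726978501592 [-0.12298126 -0.70820937 -1.51791725]
```

View pics/w8.png

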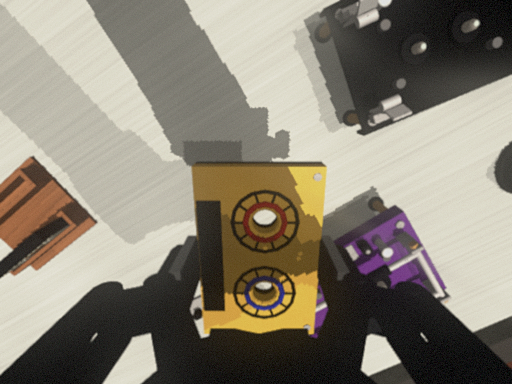

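View pics/s8.png

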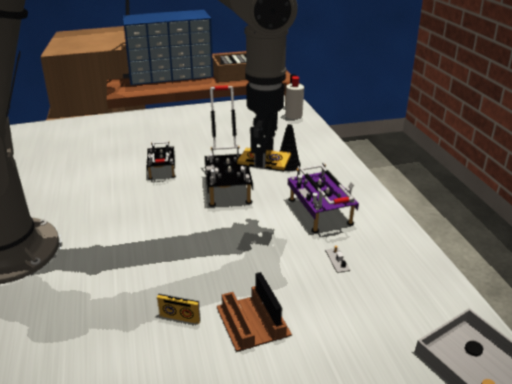

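```bash
python3 - <<'E'
from h import *
st=env.get_state(); p,d,c=shot('wrist'); C=cloud(c,d)
Rt=Ro.from_quat(st['orientation'],scalar_first=True).as_matrix()
Q=(C-st['tcp_pos'])@Rt
for u,v in [(230,170),(310,170),(310,230),(230,190),(305,300),(225,315),(300,320)]: print(u,v,(Q[v,u]*1000).round(1))
hsv=cv2.cvtColor(p,cv2.COLOR_BGR2HSV)
# end edge at row ~163 and hubs: ring centres -> tool frame on face plane
zf=np.nanmedian(Q[165:200,230:310,2]); print('face z',zf)
for n,uv in [('hub1',(265,220)),('hub2',(265,292)),('endL',(193,163)),('endR',(327,163))]:
    o_,r=ray(c,[uv]); o2=(o_-st['tcp_pos'])@Rt; r2=r[0]@Rt; s=(zf-o2[2])/r2[2]; print(n,((o2+s*r2)*1000).round(1))
E
```

```text
230 170 [ 47.7 -12.2  57.5]
310 170 [47.8 25.8 57. ]
310 230 [16.6 27.5 56.7]
230 190 [ 37.9 -12.5  56.9]
305 300 [-26.2  27.2  56.4]
225 315 [-36.6 -17.7  56.5]
300 320 [-40.   25.1  56.4]
face z 0.05682698684852838
hub1 [22.1  4.6 56.8]
hub2 [-21.1   4.9  56.8]
endL [ 51.2 -29.5  56.8]
endR [51.2 33.6 56.8]
```

The gauge is level in the grip (0.7 mm over 90 mm). The jaw centring shows the wrist camera reads about 1.8 mm high along tool y, so I correct the transport x for it. Now I lower it onto the spindles.

```bash
python3 - <<'E'
from h import *
T=np.array([.5406,.1354]); o=ori(-.119)
env.reach([*T,.25],o); print(env.get_state()['time'])
env.movel([*T,.155],velocity=.2); env.dwell(.15)
print(env.movel([*T,.137],velocity=.03,stop_force=4)); s=env.get_state(); print(s['time'],s['tcp_pos'],s['force'],s['torque'])
shot('side','s9.png'); p,d,c=shot('wrist','w9.png'); np.savez('pics/w9.npz',p=p,d=d,**c)
E
```

```text
20.3667
True
21.6667 [0.54047598 0.13541812 0.13941099] [-1.38694105  0.04853169  6.86835079] [-0.0229244   0.20213782 -0.00220053]
```

View pics/w9.png

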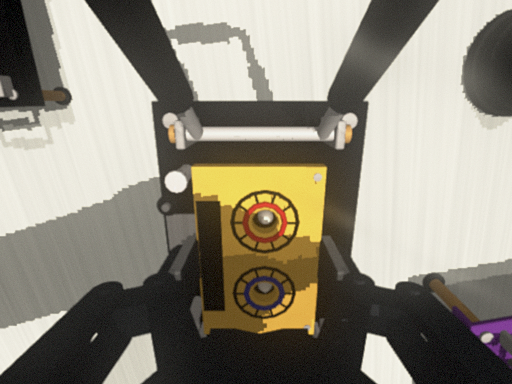

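The stop came at z = 0.1394 against 0.139 expected, so the gauge is fully down with both spindles showing in the hubs at (265,220) and (263,290). I release, lift away, and triangulate the bail grip.

```bash
python3 - <<'E'
from h import *
env.grip(.076); T=env.get_state()['tcp_pos']
env.movel([T[0],T[1],.33],velocity=.3); s=env.get_state(); print(s['time'],s['force'])
p,d,c=shot('wrist','w10.png'); r,m,C=gpose(p,c,d,.082); print(r,np.nanmedian(C[m],0))
yy,xx=np.where(m)
for k in (np.argmin(yy),np.argmax(yy),np.argmin(xx),np.argmax(xx)):
    v,u=yy[k],xx[k]; print(u,v,C[max(v-2,0):v+3,u-2:u+3].reshape(-1,3).mean(0).round(4))
# bail
t=np.load('pics/top0.npz'); ct={k:t[k] for k in ['fx','fy','cx','cy','k1','rvec','tvec']}
sd=np.load('pics/side0.npz'); cs={k:sd[k] for k in ['fx','fy','cx','cy','k1','rvec','tvec']}
def red(p,roi):
    h=cv2.cvtColor(p,cv2.COLOR_BGR2HSV); m=cv2.inRange(h,(0,120,60),(8,255,255))|cv2.inRange(h,(172,120,60),(180,255,255))
    k=np.zeros_like(m); k[roi[1]:roi[3],roi[0]:roi[2]]=255; q=np.argwhere(m&k); return q.mean(0)[::-1],len(q)
a,na=red(t['p'],(80,175,110,210)); b,nb=red(sd['p'],(200,75,245,100)); print(a,na,b,nb)
o1,r1=ray(ct,[a]); o2,r2=ray(cs,[b]); r1=r1[0];r2=r2[0]
A=np.c_[r1,-r2]; x=np.linalg.lstsq(A,o2-o1,rcond=None)[0]; P1=o1+x[0]*r1;P2=o2+x[1]*r2; print(P1,P2)
P=(P1+P2)/2; T=np.array([.5405,.1352]);yaw=-.119; dd=P[:2]-T
lx=dd[0]*np.cos(yaw)+dd[1]*np.sin(yaw); ly=-dd[0]*np.sin(yaw)+dd[1]*np.cos(yaw)
print('local',lx,ly,P[2],'r',np.hypot(ly-.066,P[2]-.088),'ang',np.arctan2(P[2]-.088,-(ly-.066)))
E
```

```text
22.8417 [-0.07688082 -0.20492048 -0.5015395 ]
((541.53125, 136.34353637695312), (102.08494567871094, 66.26192474365234), 83.06546783447266) [0.54186423 0.13992045 0.08265129]
232 128 [0.5144 0.1897 0.0674]
237 212 [0.5056 0.0847 0.0708]
232 128 [0.5144 0.1897 0.0674]
289 128 [0.5814 0.1815 0.0659]
[ 92.54878049 192.04878049] 82 [221.20289855  87.        ] 69
[0.55707977 0.27243048 0.22963654] [0.55820679 0.27223227 0.22967128]
local 0.0007418923895961028 0.1381967991227379 0.2296539101332319 r 0.1589912200708036 ang 2.042150260069034
```

View pics/w10.png

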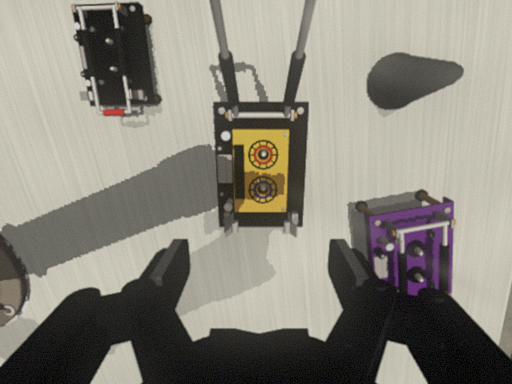

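The gauge top face reads 0.0827 m at the deck centre, which is seated. The bail angle is 2.04 and the triangulated radius is 159 mm against 158 mm given. Next I pinch the round grip and swing it along its arc.

```bash
cat >> h.py <<'E'
TT=np.array([.5405,.1352]); TY=-.119
def gp(a,off=.062,rr=.158,lx=.0007):
    ly=.066-rr*np.cos(a); z=.088+rr*np.sin(a)
    return np.array([TT[0]+lx*np.cos(TY)-ly*np.sin(TY),TT[1]+lx*np.sin(TY)+ly*np.cos(TY),z+off])
OB=ori(TY+np.pi/2)
E
python3 - <<'E'
from h import *
env.grip(.036)
P=gp(2.042); print(P)
env.reach(P+[0,0,.06],OB); s=env.get_state(); print(s['time'],s['qpos'].round(2))
print(env.movel(P,velocity=.12,stop_force=3)); s=env.get_state(); print(s['time'],s['force'])
shot('wrist','w11.png'); shot('side','s11.png')
env.grip(.0,f_grip=20); s=env.get_state(); print(s['time'],s['opening'],s['force'])
E
```

```text
[0.55754573 0.27186842 0.29078156]
24.5333 [-0.55  0.35  0.    1.64  0.    1.15  0.9 ]
False
25.1833 [-0.27250537 -0.03198514  1.0273279 ]
25.6167 0.010980322238696327 [-0.35267834  0.60642376  2.5275155 ]
```

View pics/w11.png

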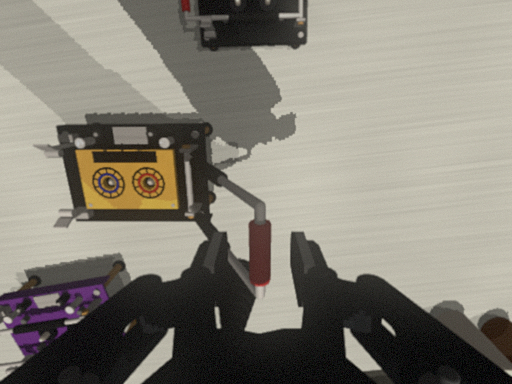

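View pics/s11.png

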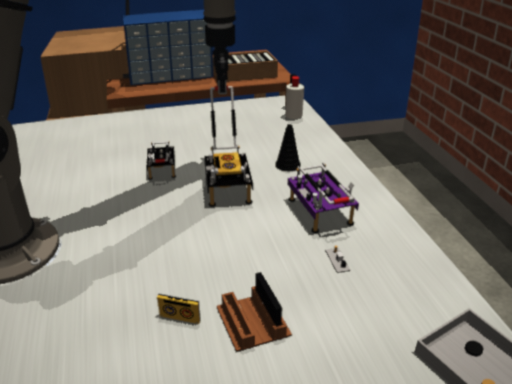

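The red grip sits between the fingers at (260,255) and the jaws closed on the 12 mm sleeve (reads 11, as the gauge did). Now the swing.

```bash
python3 - <<'E'
from h import *
for a in np.linspace(2.042,.16,14)[1:]:
    r=env.movel(gp(a),velocity=.15,stop_force=12); s=env.get_state(); print(round(a,2),r,round(s['time'],2),s['force'].round(1),round(s['opening'],4))
    if r: break
shot('wrist','w12.png'); shot('side','s12.png')
E
```

```text
1.9 False 25.92 [0.2 1.3 4.9] 0.0112
1.75 False 26.22 [-2.2  1.2  7.5] 0.0107
1.61 False 26.52 [-0.8  0.9  5.8] 0.0111
1.46 False 26.82 [-1.4 -1.4  5.6] 0.011
1.32 False 27.12 [-1.3 -0.8  6.2] 0.0107
1.17 False 27.42 [-0.4 -2.3  4.7] 0.011
1.03 False 27.72 [-0.4 -3.5  5. ] 0.011
0.88 False 28.02 [-1.5 -3.8  2.6] 0.011
0.74 False 28.32 [ 0.1 -2.4  2.2] 0.0108
0.59 False 28.62 [ 0.2 -2.1  0.7] 0.0106
0.45 False 28.92 [-0.  -1.7  0.5] 0.0113
0.3 False 29.22 [-0.1 -1.7  0.3] 0.0109
0.16 False 29.52 [ 0.4 -2.  -0.2] 0.0112
```

View pics/w12.png

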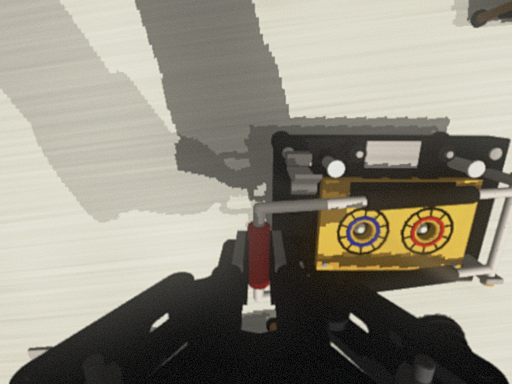

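The bail is over the gauge at about 0.16 rad, with the grip at (258,255) still held. Now I press down.

```bash
python3 - <<'E'
from h import *
for a in (.10,.07,.05,.03,.01,-.005,-.015):
    r=env.movel(gp(a),velocity=.05,stop_force=25); s=env.get_state(); print(a,r,round(s['time'],2),s['force'].round(1),(s['tcp_pos']-gp(a)).round(4))
    if r: break
env.dwell(.3); s=env.get_state(); print(s['force'].round(1))
shot('wrist','w13.png'); shot('side','s13.png')
E
```

```text
0.1 False 29.96 [ 0.6 -3.2 -0.3] [ 0.0002  0.0001 -0.0001]
0.07 False 30.21 [ 1.4 -2.2  1.8] [ 0.0002  0.     -0.0001]
0.05 False 30.46 [ 2.  -2.8  0.5] [ 0.0002 -0.      0.    ]
0.03 False 30.71 [ 2.9 -3.8 -4.4] [ 0.0001 -0.0001 -0.0003]
0.01 False 30.96 [ 5.2 -3.3 -5.9] [ 0.0001 -0.0001 -0.0004]
-0.005 False 31.21 [ 3.5 -3.8 -4. ] [ 0.0001 -0.0001 -0.0002]
-0.015 False 31.46 [ 2.  -4.1 -0.7] [ 0.0001 -0.0001  0.0001]
[ 3.  -4.5 -1.2]
```

View pics/w13.png

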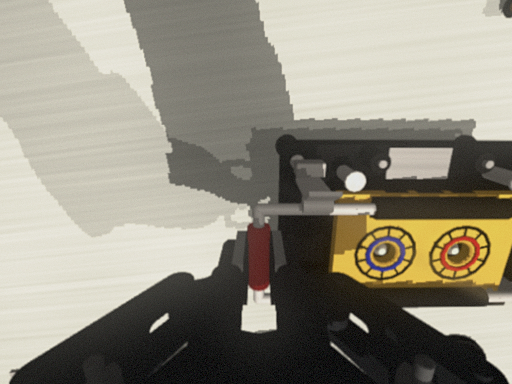

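```bash
python3 - <<'E'
from h import *
r=env.movel(gp(-.05),velocity=.04,stop_force=10); s=env.get_state(); print(r,s['time'],s['force'].round(1),s['tcp_pos']-gp(0))
env.movel(s['tcp_pos']*[1,1,0]+[0,0,s['tcp_pos'][2]+.001],velocity=.05)
env.grip(.034); s=env.get_state(); print(s['time'],s['force'].round(1))
P=s['tcp_pos']; env.movel([P[0],P[1],P[2]+.15],velocity=.25); s=env.get_state(); print(s['time'],s['force'].round(1))
for n in('wrist','side'):
    p,d,c=shot(n,n+'14.png'); np.savez('pics/%s14.npz'%n,p=p,d=d,**c)
    C=cloud(c,d); h=cv2.cvtColor(p,cv2.COLOR_BGR2HSV); m=cv2.inRange(h,(0,120,50),(8,255,255))|cv2.inRange(h,(172,120,50),(180,255,255))
    k=(m>0)&(np.linalg.norm(C[...,:2]-gp(0)[:2],axis=2)<.05); print(n,k.sum(),np.nanmedian(C[k],0),gp(0,0), np.argwhere(k).mean(0))
cv2.imwrite('pics/side14c.png',cv2.resize(p[130:220,180:280],None,fx=7,fy=6,interpolation=cv2.INTER_CUBIC))
E
```

```text
True 32.0667 [-1.6 -1.   7.7] [ 0.0007925  -0.00027223 -0.00545567]
32.6667 [0.4 0.2 0.8]
33.4167 [-0.1 -0.  -0.5]
wrist 309 [0.53176821 0.04505201 0.09443933] [0.53027287 0.04376753 0.088     ] [192.3236246  254.14886731]
side 85 [0.53303665 0.04104974 0.08910017] [0.53027287 0.04376753 0.088     ] [176.63529412 230.51764706]
```

View pics/wrist14.png

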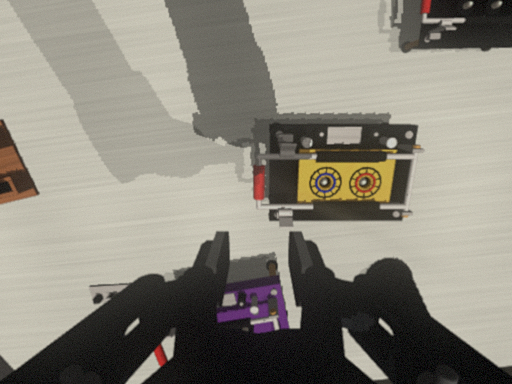

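View pics/side14c.png

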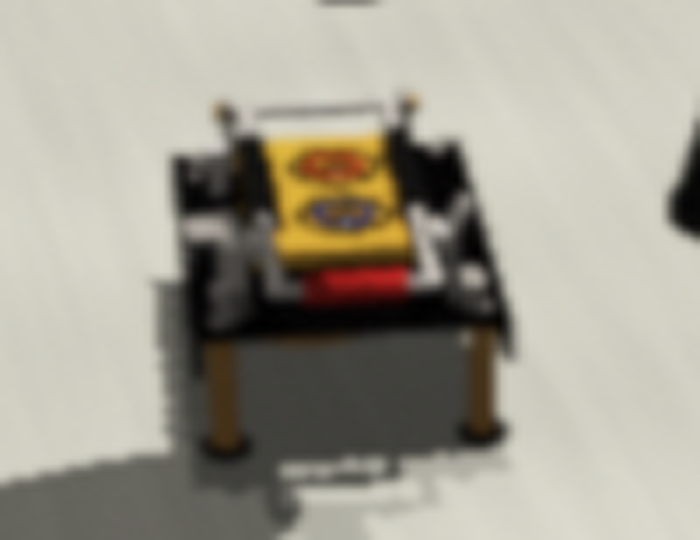

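```bash
python3 - <<'E'
from h import *
env.dwell(.5); p,d,c=shot('wrist'); C=cloud(c,d); h=cv2.cvtColor(p,cv2.COLOR_BGR2HSV)
m=cv2.inRange(h,(0,120,50),(8,255,255))|cv2.inRange(h,(172,120,50),(180,255,255))
k=(m>0)&(np.linalg.norm(C[...,:2]-gp(0)[:2],axis=2)<.05); print('grip',k.sum(),np.nanmedian(C[k],0),np.percentile(C[k][:,2],[50,75,95]))
for u,v in [(304,158),(304,195),(388,158),(388,197),(345,158),(345,198),(290,156),(290,206),(400,155),(400,205)]: print(u,v,C[v,u].round(4))
s=env.get_state(); print(s['time'],s['tcp_pos'],s['force'].round(2))
job.job_done()
E
```

```text
grip 298 [0.53219377 0.04529035 0.09433974] [0.09433974 0.09493468 0.09639606]
304 158 [0.5144 0.0946 0.0827]
304 195 [0.5551 0.0918 0.0821]
388 158 [0.5248 0.1817 0.0825]
388 197 [0.568  0.1823 0.0834]
345 158 [0.5171 0.134  0.0929]
345 198 [0.5642 0.1362 0.0815]
290 156 [0.5087 0.0795 0.092 ]
290 206 [0.5622 0.0749 0.0917]
400 155 [0.5206 0.1891 0.0928]
400 205 [0.5749 0.1912 0.0926]
34.0667 [0.53079856 0.04410428 0.29534176] [ 0.61 -0.08 -0.27]
the job is handed in; nothing more can be done
```

The torque gauge is seated on the transport's two reel spindles and the bail is latched over it. I handed the job in at 34.1 s of the 66 s allowed.

**What I did:** I took the 64 x 100 mm gauge from the rack, laid it dials up on the bench and took it again across the 64 mm. I then set it on the larger black transport with its head edge towards the chrome guide posts. After letting go of it I swung the bail over by its red grip, pressed it down to its stop, released it and moved clear.

**Last checks:**
- **Gauge:** its face reads 81.5–83.4 mm above the bench at its corners, against 82 mm expected, so it is level and fully down. Both spindles showed in the hubs when it seated.
- **Bail:** the grip centre is at about 88 mm, so the bail angle is about 0, and it stayed there 0.5 s after release. Both legs read level at 92 mm along their tops.
- **Robot:** it was touching nothing at hand-in. I did not touch the other cassette, the cone or the head bridge.

**Disagreements:**
- The wrist camera read about 1.8 mm off sideways compared with the jaw centring, and I corrected for it when placing the gauge.
- I did not see the catch noses directly. That the bail is latched is inferred from its angle, from the grip being pulled down as it passed about 0.05 rad, and from it staying down.

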